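# Build the ballast column

## Robot

A 6-joint arm with a two-finger parallel gripper is mounted at the origin on a cart in front of the work surface, level with it; the furniture and walls round the work are solid. World frame = base frame: x ahead of the robot, y to its left, z up, the work surface at z = 0. Lengths are in mm, angles in rad, forces in N, time in s.
With the tool pointing down it reaches from about 275 to 825 mm from the base axis. Payload 4.9 kg.
Tool frame: the origin (TCP) lies midway between the tips of the shut fingers; the grasp point (between the pads) lies 19 mm behind it (arm.hold_point_z is the distance from the TCP to the grasp point, in mm); z points along the fingers, y is the line along which they close (so a half turn about z gives the same grasp; the last joint's range is limited). The gripper opens to 85 mm and grips with 20 to 120 N. Pads are 22 mm wide; open, the fingers measure 114 mm over their backs; the gripper's body (76 mm by 85 mm) begins 54 mm behind the grasp point. The pads swing forward as they close: fully open they stand 13 mm farther back than shut.
Start: joints at [1.089, 0.326, -0.193, 1.052, 0, 1.437], TCP at [187.452, 517.088, 231.281] pointing down, gripper open.
Joint ranges: [-2.65, 2.65], [-0.97, 1.79], [-1.3, 1.35], [-1.93, 2.1], [-1.47, 1.37], [-3.14, 3.14]. Speed limits (rad/s): [2.57, 2.57, 3.14, 3.14, 3.14, 3.14].

## Interface

Orientations are given as a 3x3 rotation matrix whose columns are the frame's x, y, z axes.
In Python, from bench import monitor, eyes, workorder, arm gives the robot as it stands. The module is installed in compiled form; this text tells all that it offers.
- The arm moves only by the shell command python3 -m inch 'ROWS' [FORCE]. ROWS is JSON, a list of rows, each a list of 7 numbers: the shift along the tool's x, y, z in cm, then the turn, a rotation vector about the tool's x, y, z in degrees, then the finger opening in cm, from 0 to 8.54. A call has 1 to 8 rows; each row is the pose to reach, as a shift and turn from the pose commanded when the call began, along the tool's axes at that moment; what a row does not reach only later rows make up. A row lasts 1/10 s, in which the tool goes at most 50 mm and 8.59 degrees, less where a joint would pass 70% of its speed; a pose out of reach is approached as far as the arm can. A call with a gripper value outside its range is refused whole. The fingers move at their own pace and stop on an object; FORCE is the grip in N (left out, the last holds). Time passes only in rows, so rows that repeat a pose let the fingers close. It gives the time, the measured TCP pose, the force, the opening and the grip force at its end, in the units of the state.
- monitor.read_state(): the state, without advancing time (a new reading comes with each control period).
- eyes.get_image(name): name is "scene" or "top" or "wrist"; returns a dict with "img" (400x640x3 uint8, red, green, blue), "camera_matrix" (3x3 intrinsics, pixels), "k1" (the pictures are not rectified: a ray, as slopes to the right and down, at radius r is drawn at 1 + k1 r^2 times it, then the intrinsics apply), "extrinsics" (4x4, takes a point from world to camera coordinates); the wrist camera has in their place "T_tool_cam" (4x4, takes a point from camera to tool coordinates, whose origin is the TCP and whose axes are the flange's). Camera axes: x right, y up, looking along -z (the intrinsics and any distortion apply to the point x, -y, -z); pixel columns grow to the right and rows downward; lengths in mm; the calibration is good to about 2 mm. A picture is of the moment at which its call begins: read the wrist's pose just before it. There is no depth.
- workorder.finish_job(): hands the job in; it is judged then, once.
The state is a dict: "t": time; "joint_positions": joint angles; "joint_velocities": joint speeds; "joint_efforts": joint torques, N m; "eef_pos": TCP position; "tcp_rot": TCP orientation; "wrist_force": force on the tool from outside, world axes, zero at the start; "torque": the same for the moment, N m; "opening": finger opening in mm; "gripper_force": force on a finger pad.
Only numpy, scipy, OpenCV 4.12 (cv2) and the standard library are available. Lean on these libraries where they do the work, as an engineer would, in place of code of your own. Each camera call takes 0.05 s, during which the arm holds its last target. There are 200 camera calls.

## Task

Draw the steel post straight up out of its black storage sleeve and stand it fully home in the socket of the round aluminium base. Then thread the three ring weights over it one after another, widest first, then the middle one, narrowest last, each lying flat on the one below. Leave the objective, the dropper bottle and the vial standing where they are.

Things in the scene. Friction and masses are not known exactly. Their poses are not given: they have to be found in the camera images.
- base: Fixed round aluminium base on a dark 72 mm foot disc: a plain upright barrel, 62 mm in diameter and 46 mm tall, flat on top. In the middle of its top is an upright blind socket for the post: countersunk mouth 24 mm across, narrowing over 7 mm to a bore of 14.5 mm, whose floor lies 4 mm above the table. Origin: centre of its underside, on the table; z up. Its yaw means nothing.
- sleeve: Fixed black storage sleeve: a 29 mm barrel, 46 mm tall, on a square 56 mm plate with four screws and a small brass side screw (it does not clamp). It has the same socket as the base (24 mm mouth, 14.5 mm bore, floor 4 mm above the table) and holds the post upright at the start. Origin: centre of its underside, on the table; z up.
- post: Loose steel post, round, 13 mm in diameter, 100 mm long, 70 to 120 g, with a thin dark band; its foot is bevelled and its top 9 mm taper to 5 mm across. It starts upright in the sleeve, foot on the bore's floor, so that 58 mm stand out above the sleeve. Slack in the bore 0.75 mm all round, no clamping. Origin: centre of its foot (lower end); z runs up its length.
- ring_large: Loose plain steel ring weight, the widest: 60 mm outside, bore 20 mm, 16 mm high, 180 to 290 g, lying flat on the table. Origin: centre of its underside; z up along the bore.
- ring_medium: Loose plain steel ring weight, the middle one: 46 mm outside, bore 20 mm, 16 mm high, 100 to 170 g, lying flat on the table. Origin: centre of its underside; z up along the bore.
- ring_small: Loose plain steel ring weight, the narrowest: 34 mm outside, bore 20 mm, 16 mm high, 55 to 95 g, lying flat on the table. Origin: centre of its underside; z up along the bore.
- objective: Bystander: a pale grey microscope objective, 32 mm across, 50 mm tall, standing loose near the work. Origin: centre of its underside.
- bottle: Bystander: a small brown dropper bottle with a black top, 23 mm across, 75 mm tall, standing loose near the work. Origin: centre of its underside.
- vial: Bystander: a glass vial with brown contents and a black cap, 25 mm across, 55 mm tall, standing loose near the work. Origin: centre of its underside.
Mind the look-alikes: they are no part of the job. Leave any orange or pink look-alike of the ring_large alone. Several things have the shape of the base; the one meant has the colours described above.

How it is judged (in metres and radians):
On the way, in this order (a step that is already met when the one before it is completed fails the run):
1. the post stands fully home in the base (z of post in the frame of base between 0 and 0.008 m and horizontal distance between post and base below 0.006 m and angle between post's own z axis and vertical below 0.1 rad), for 0.2 s.
2. the widest ring lies on the base, round the post (all of step 1 and z of ring_large in the frame of base between 0.042 and 0.05 m and horizontal distance between ring_large and base below 0.01 m and angle between ring_large's own z axis and vertical below 0.1 rad), for 0.2 s.
3. the middle ring lies on the widest (all of step 2 and z of ring_medium in the frame of base between 0.058 and 0.066 m and horizontal distance between ring_medium and base below 0.01 m and angle between ring_medium's own z axis and vertical below 0.1 rad), for 0.2 s.
4. the narrowest ring lies on top (all of step 3 and z of ring_small in the frame of base between 0.074 and 0.082 m and horizontal distance between ring_small and base below 0.01 m and angle between ring_small's own z axis and vertical below 0.1 rad), for 0.2 s.
At the end, for the whole second after the job is handed in: Post home in the base (foot within 4 mm in height of the bore floor, 6 mm of the axis, 0.1 rad of upright); large, medium, small ring round it from the bottom up, each within 4 mm of its seated height (46, 62, 78 mm over the base's underside), 10 mm of the axis, 0.1 rad of level; all at rest (all of step 4 and linear speed of each of post, ring_large, ring_medium, ring_small below 0.02 m/s); the robot touches nothing.
It fails at once if the objective is shifted by more than 25 mm or tipped over (distance of objective from where it was at the start of the episode above 0.025 m or angle between objective's own z axis and vertical above 0.5 rad).
It fails at once if the bottle is shifted by more than 25 mm or tipped over (distance of bottle from where it was at the start of the episode above 0.025 m or angle between bottle's own z axis and vertical above 0.5 rad).
It fails at once if the vial is shifted by more than 25 mm or tipped over (distance of vial from where it was at the start of the episode above 0.025 m or angle between vial's own z axis and vertical above 0.5 rad).
It also fails if it takes over 106 s, if anything falls off the work surface, if the arm or the gripper's body presses on something with over 40 N, if the wrist force passes 120 N, or if a joint passes its speed limit or range.

## Working session

There is one attempt and no reset: what is moved stays moved. The work goes in short steps, Python scripts to look and compute and a shell command to move; the robot and the scene stay as the last step left them, time stands still between calls to the robot, and variables do not carry over. Pictures are saved under pics/ and viewed, at most 14 in all, crops included, and the job is handed in when it is done.

```bash
mkdir -p pics
cat > h.py <<'E'
import numpy as np, cv2
from bench import monitor, eyes, workorder, arm
def snap(name,fn):
    s=monitor.read_state(); d=eyes.get_image(name)
    cv2.imwrite('pics/'+fn+'.png',d['img'][:,:,::-1]); 
    import pickle; pickle.dump((s,{k:d[k] for k in d}),open('pics/'+fn+'.pkl','wb')); return s,d
def load(fn):
    import pickle; return pickle.load(open('pics/'+fn+'.pkl','rb'))
def ray(s,d,u,v):
    K=np.array(d['camera_matrix']); p=np.array([(u-K[0,2])/K[0,0],(v-K[1,2])/K[1,1]])
    q=p.copy()
    for _ in range(20): q=p/(1+d['k1']*(q@q))
    r=np.array([q[0],-q[1],-1.])
    if 'extrinsics' in d:
        E=np.array(d['extrinsics']); R=E[:3,:3].T; o=-R@E[:3,3]
    else:
        T=np.array(d['T_tool_cam']); W=np.array(s['tcp_rot']); R=W@T[:3,:3]; o=np.array(s['eef_pos'])+W@T[:3,3]
    return o,R@r
def at(fn,u,v,z):
    o,r=ray(*load(fn),u,v); return (o+r*(z-o[2])/r[2]).round(1)
def tri(obs):
    A=np.zeros((3,3));b=np.zeros(3)
    for fn,u,v in obs:
        o,r=ray(*load(fn),u,v); r=r/np.linalg.norm(r); P=np.eye(3)-np.outer(r,r); A+=P;b+=P@o
    return np.linalg.solve(A,b).round(1)
def proj(fn,X):
    s,d=load(fn)
    if 'extrinsics' in d:
        E=np.array(d['extrinsics']); c=E[:3,:3]@X+E[:3,3]
    else:
        T=np.array(d['T_tool_cam']); W=np.array(s['tcp_rot']); c=T[:3,:3].T@(W.T@(np.array(X)-s['eef_pos'])-T[:3,3])
    q=np.array([c[0],-c[1]])/-c[2]; q=q*(1+d['k1']*(q@q)); K=np.array(d['camera_matrix'])
    return np.array([K[0,0]*q[0]+K[0,2],K[1,1]*q[1]+K[1,2]]).round(1)
E
python3 - <<'E'
from h import *
a=snap('top','top0'); b=snap('scene','scene0')
s=monitor.read_state(); print(s['t'],s['eef_pos'],np.array(s['tcp_rot']).round(3),arm.hold_point_z)
for n in(a,b): print(n[1]['camera_matrix'],n[1]['k1'],np.array(n[1]['extrinsics']).round(3))
E
```

```text
0.1 [187.20317657 516.63896185 230.59581399] [[-0.94   0.341 -0.001]
 [ 0.341  0.94  -0.001]
 [ 0.    -0.001 -1.   ]] 18.700000000000003
[[497.24632072   0.         327.34062668]
 [  0.         497.24632072 197.4857084 ]
 [  0.           0.           1.        ]] -0.03419573674151918 [[ 1.30000e-02 -1.00000e+00  1.00000e-02 -3.25312e+02]
 [ 9.96000e-01  1.30000e-02  8.90000e-02 -5.36427e+02]
 [-8.90000e-02  9.00000e-03  9.96000e-01 -9.69884e+02]
 [ 0.00000e+00  0.00000e+00  0.00000e+00  1.00000e+00]]
[[419.39355127   0.         326.42252922]
 [  0.         419.39355127 201.05234804]
 [  0.           0.           1.        ]] 0.006136068552341153 [[ 8.880000e-01  4.600000e-01 -8.000000e-03 -3.226450e+02]
 [-2.280000e-01  4.530000e-01  8.620000e-01  2.384760e+02]
 [ 4.000000e-01 -7.630000e-01  5.070000e-01 -1.323271e+03]
 [ 0.000000e+00  0.000000e+00  0.000000e+00  1.000000e+00]]
```

View pics/top0.png

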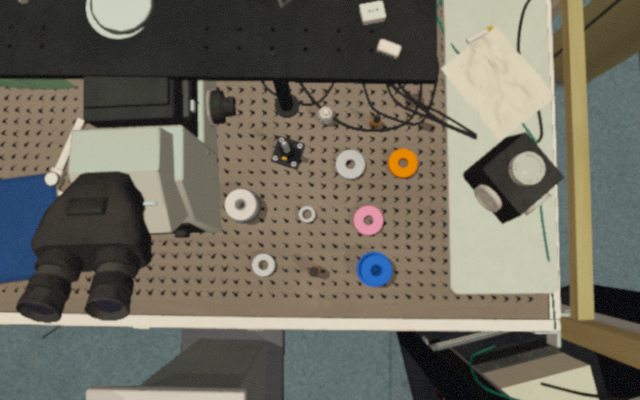

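View pics/scene0.png

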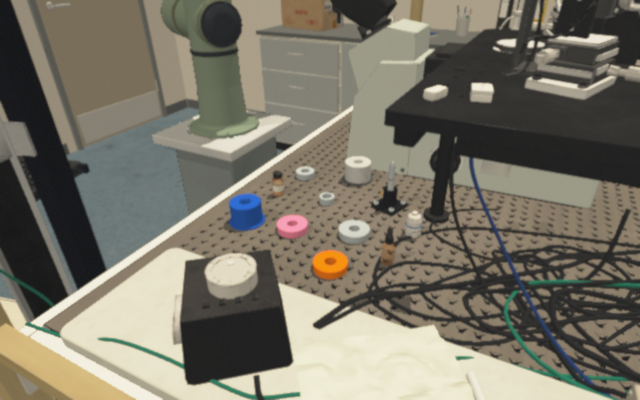

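Look-alikes (top view). For the base: pale barrel (241,205) and blue barrel (375,270). For the large ring: steel (350,164), orange (403,163) and pink (368,220). Medium candidate is (263,265), small is (307,214), and the post and sleeve are at (288,150). By description I choose the pale barrel and the steel ring, and check them in one crop.

Run:
```python
from h import *
im=cv2.imread('pics/top0.png')[90:300,210:430]; cv2.imwrite('pics/c1.png',cv2.resize(im,None,fx=2.8,fy=2.8,interpolation=cv2.INTER_CUBIC)[:600])
im=cv2.imread('pics/scene0.png')[140:290,215:445]; cv2.imwrite('pics/c2.png',cv2.resize(im,None,fx=3.4,fy=3.4,interpolation=cv2.INTER_CUBIC))
for n,u,v,z in [('base',241,205,46),('blue',375,270,46),('large',350,164,16),('med',263,265,16),('small',307,214,16),('post',288,146,104),('obj',327,115,50),('bot',376,122,75),('vial',318,272,55)]: print(n,at('top0',u,v,z))
print(proj('top0',[0,0,0]),proj('scene0',[0,0,0]))
```

```text
base [ 521.8 -149.4   46. ]
blue [ 398.9 -412.3   46. ]
large [ 610.5 -363.6   16. ]
med [ 404.4 -191.6   16. ]
small [ 507.5 -277.8   16. ]
post [ 628.8 -243.2  104. ]
obj [ 702.7 -315.3   50. ]
bot [ 683.9 -410.    75. ]
vial [ 394.3 -301.9   55. ]
[162.9 468.6] [224.1 125.4]
```

View pics/c1.png

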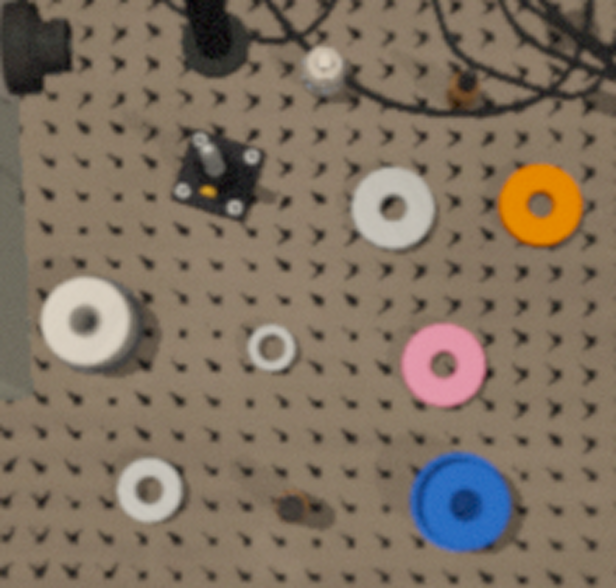

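View pics/c2.png

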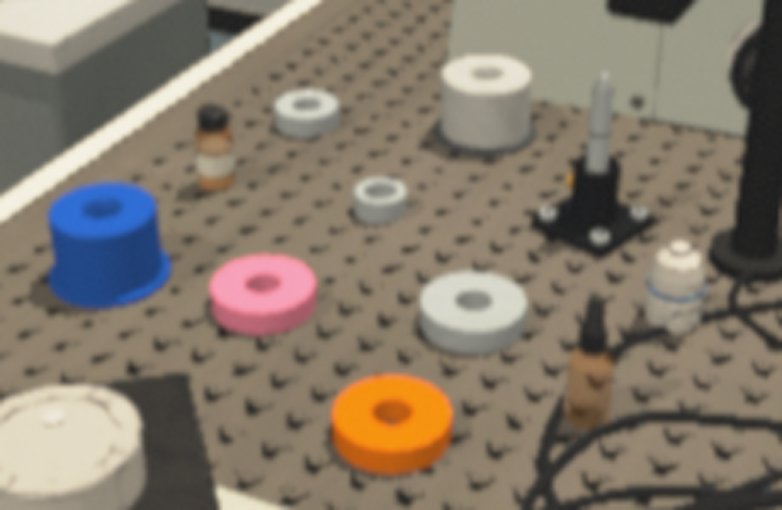

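The chosen parts fit the description: the pale aluminium barrel on a dark foot is at c2 (486,72), and the steel rings and post are clear. The microscope close by and the shelf are possible obstacles, so I look at those next.

Run:
```python
from h import *
a=cv2.imread('pics/scene0.png')[0:240,310:630]; b=cv2.imread('pics/top0.png')[60:300,20:300]
o=np.hstack([cv2.resize(a,None,fx=1.33,fy=1.33,interpolation=2),cv2.resize(b,(372,319),interpolation=2)]); print(o.shape); cv2.imwrite('pics/c3.png',o)
def T(n,tx,ty,sx,sy): print(n,tri([('top0',210+tx/2.8,90+ty/2.8),('scene0',215+sx/3.4,140+sy/3.4)]))
T('base',87,322,486,72);T('post',205,147,603,76);T('large',393,207,473,301);T('med',150,490,307,103);T('small',272,348,381,190)
T('obj',325,62,680,248);T('bot',466,80,595,303);T('vial',291,507,212,113)
for n in('top0','scene0'):
  s,d=load(n); o,r=ray(s,d,320,200); print(o)
```

```text
(319, 798, 3)
base [ 522.7 -149.2   47.2]
post [ 634.8 -234.3  103.8]
large [ 611.  -364.1   15.7]
med [ 405.3 -192.4   16.9]
small [ 507.9 -277.6   16. ]
obj [ 709.5 -313.    49.5]
bot [ 694.1 -410.8   68.1]
vial [ 395.9 -294.    52.6]
[ 452.22818144 -309.51785421 1016.83145025]
[ 870.46570243 -969.66934405  462.65230364]
```

View pics/c3.png

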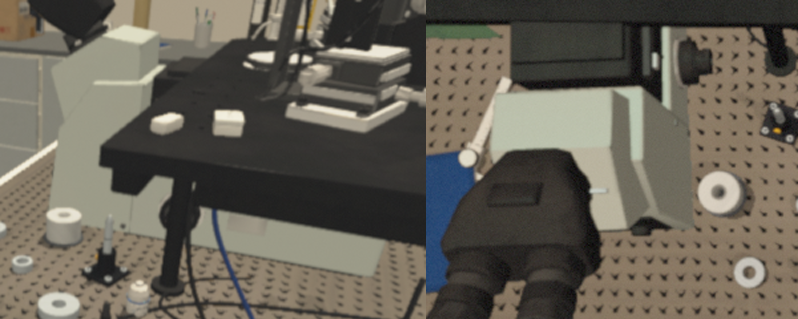

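Run:
```python
from h import *
def S(x,y): return ('scene0',310+x/1.33,y/1.33)
def T(x,y): return ('top0',20+(x-426)/1.329,60+y/1.329)
print('shelf',tri([('top0',437,78),S(103,150)]))
for s in [(165,68),(158,35),(116,28),(75,125),(105,85),(52,200),(72,127),(182,212),(388,238)]:
  for t in [(612,90),(640,88),(655,228),(628,228),(692,228),(690,160),(612,150),(705,62)]:
    X=tri([S(*s),T(*t)]); e=[np.linalg.norm(proj(q[0],X)-q[1:]) for q in (S(*s),T(*t))]
    if max(e)<4: print(s,t,X,np.round(e,1))
for q in [(692,228),(690,160),(655,228),(640,88)]:
  print(q,[at(*T(*q),z) for z in (0,100,200,300)])
```

```text
shelf [ 700.9 -479.1  289.4]
(105, 85) (612, 150) [553.4 -57.  252.5] [0.9 1.2]
(52, 200) (655, 228) [463.9 -53.6  26.7] [2.2 2.9]
(52, 200) (692, 228) [ 475.  -107.6   48.4] [2.6 3.3]
(182, 212) (612, 90) [686.7  30.4  10.1] [2.1 2.6]
(182, 212) (705, 62) [ 714.2 -126.2   80.4] [2.7 3. ]
(692, 228) [array([ 470.2, -100.7,    0. ]), array([ 468.4, -121.3,  100. ]), array([ 466.6, -141.8,  200. ]), array([ 464.9, -162.3,  300. ])]
(690, 160) [array([575.2, -94.3,   0. ]), array([ 563.1, -115.5,  100. ]), array([ 551. , -136.6,  200. ]), array([ 538.9, -157.8,  300. ])]
(655, 228) [array([469.4, -43.8,   0. ]), array([467.7, -70. , 100. ]), array([466. , -96.1, 200. ]), array([ 464.3, -122.2,  300. ])]
(640, 88) [array([687.7, -12.1,   0. ]), array([664.5, -41.4, 100. ]), array([641.4, -70.6, 200. ]), array([618.2, -99.9, 300. ])]
```

Run:
```python
from h import *
for q in [(45,312),(110,312),(28,290),(145,240),(150,195)]:
  print(q,[ (z,at('top0',*q,z)[:2].tolist(),proj('scene0',at('top0',*q,z)).astype(int).tolist()) for z in (200,300,400,500,600)])
s=monitor.read_state(); print(s['eef_pos'])
snap('wrist','w0')
```

```text
(45, 312) [(200, [331.7, 140.6], [338, 61]), (300, [346.4, 85.5], [334, 26]), (400, [361.2, 30.4], [330, -15]), (500, [376.0, -24.7], [324, -66]), (600, [390.7, -79.8], [317, -130])]
(110, 312) [(200, [333.8, 33.6], [321, 69]), (300, [348.3, -8.4], [318, 31]), (400, [362.8, -50.4], [314, -13]), (500, [377.3, -92.4], [309, -67]), (600, [391.8, -134.4], [303, -134])]
(28, 290) [(200, [366.6, 170.8], [354, 60]), (300, [377.1, 112.0], [349, 25]), (400, [387.6, 53.2], [344, -15]), (500, [398.0, -5.6], [337, -66]), (600, [408.5, -64.4], [329, -129])]
(145, 240) [(200, [451.1, -18.8], [354, 78]), (300, [451.2, -54.4], [348, 37]), (400, [451.4, -90.0], [342, -11]), (500, [451.5, -125.6], [335, -69]), (600, [451.6, -161.2], [326, -140])]
(150, 195) [(200, [525.2, -23.8], [381, 82]), (300, [516.3, -58.8], [374, 39]), (400, [507.4, -93.8], [366, -10]), (500, [498.4, -128.8], [357, -70]), (600, [489.5, -163.7], [345, -142])]
[187.20317657 516.63896185 230.59581399]
```

View pics/w0.png

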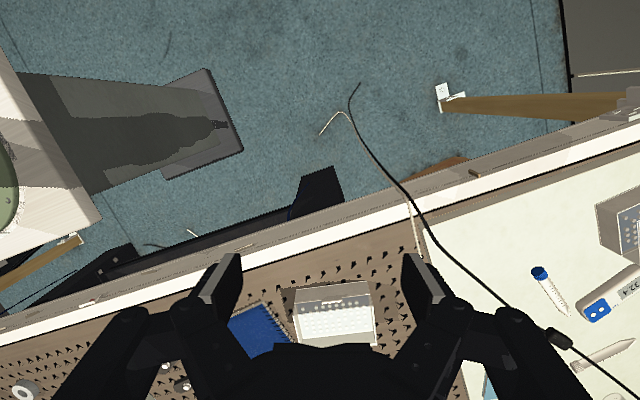

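The wrist picture shows the table's front edge and the cart, with the fingers along the bottom. I'll retract to a radius of about 292 mm and swing past the eyepieces, which stay at x>350.

```bash
cat >> h.py <<'E'
from scipy.spatial.transform import Rotation as Ro
def down(yaw,tilt=0):
    """tool x at world angle yaw, z down; then tilted by tilt deg about tool y"""
    c,s=np.cos(np.radians(yaw)),np.sin(np.radians(yaw))
    R=np.array([[c,s,0],[s,-c,0],[0,0,-1.]])
    return R@Ro.from_rotvec([0,np.radians(tilt),0]).as_matrix()
def go(P,R,p0=None,R0=None):
    s=monitor.read_state(); p0=np.array(s['eef_pos']) if p0 is None else p0; R0=np.array(s['tcp_rot']) if R0 is None else R0
    d=R0.T@(np.array(P)-p0)/10; r=Ro.from_matrix(R0.T@R).as_rotvec(degrees=True)
    n=max(np.linalg.norm(d)/5,np.linalg.norm(r)/8.59)
    print('rows',d.round(2).tolist()+r.round(1).tolist(),'n>=%.1f'%n); return np.array(P),R
def st():
    s=monitor.read_state(); print('t',s['t'],'pos',np.round(s['eef_pos'],1),'yaw %.1f'%np.degrees(np.arctan2(s['tcp_rot'][1][0],s['tcp_rot'][0][0])),'zax',np.round(np.array(s['tcp_rot'])[:,2],3),'F',np.round(s['wrist_force'],1),'op %.1f g %.1f'%(s['opening'],s['gripper_force']),'q',np.round(s['joint_positions'],2))
E
python3 - <<'E'
from h import *
print(np.round(load('w0')[1]['T_tool_cam'],3))
p=None;R=None
for P,y in [((100,274,230),160),((224,188,230),187),((288,51,230),214),((274,-100,230),242),((300,-220,230),270)]: p,R=go(P,down(y),p,R)
E
python3 -m inch '[[-1,-25.8,0,0,0,0,8.5],[-1,-25.8,0,0,0,0,8.5],[-1,-25.8,0,0,0,0,8.5],[-1,-25.8,0,0,0,0,8.5],[-1,-25.8,0,0,0,0,8.5],[-1,-25.8,0,0,0,0,8.5]]'; python3 -c 'from h import *;st()'
```

```text
[[ 1.00000e-03  9.47000e-01  3.21000e-01  8.36630e+01]
 [ 1.00000e+00 -1.00000e-03 -1.00000e-03  5.01000e-01]
 [-1.00000e-03  3.21000e-01 -9.47000e-01 -1.41985e+02]
 [ 0.00000e+00  0.00000e+00  0.00000e+00  1.00000e+00]]
rows [-0.07, -25.79, 0.1, -0.1, -0.0, 0.1] n>=5.2
rows [-14.59, -3.84, 0.0, 0.0, 0.0, -27.0] n>=3.1
rows [-4.68, -14.38, 0.0, 0.0, 0.0, -27.0] n>=3.1
rows [9.6, -11.74, 0.0, 0.0, 0.0, -28.0] n>=3.3
rows [9.37, -7.93, 0.0, 0.0, 0.0, -28.0] n>=3.3
t: 0.75
eef_pos: [106.0, 266.2, 230.3]
tcp_rot: [[-0.94, 0.342, -0.002], [0.342, 0.94, -0.003], [0.001, -0.004, -1.0]]
wrist_force: [0.2, 0.6, 0.8]
opening: 84.5
gripper_force: 0.0
t 0.75 pos [106.  266.2 230.3] yaw 160.0 zax [-0.002 -0.003 -1.   ] F [0.2 0.6 0.8] op 84.5 g 0.0 q [ 0.93 -0.18 -0.75  1.   -0.    1.28]
```

```bash
python3 -m inch '[[-4,-0.6,0,0,0,-7,8.5],[-8,-1.4,0,0,0,-14,8.5],[-12,-2.6,0,0,0,-21,8.5],[-13.8,-3.3,0,0,0,-27,8.5]]' >/dev/null; python3 -m inch '[[-2,-4,0,0,0,-7,8.5],[-3.5,-8.5,0,0,0,-14,8.5],[-4.5,-12.5,0,0,0,-21,8.5],[-4.7,-14.4,0,0,0,-27,8.5]]'>/dev/null;python3 -c 'from h import *;st()'
```

```text
t 1.55 pos [277.7  73.1 231.5] yaw -152.3 zax [ 0.001  0.    -1.   ] F [ 1.5  0.2 -0.3] op 85.1 g 0.0 q [-0.   -0.19 -0.75  1.    0.   -0.49]
```

Run:
```python
from h import *
p,R=go((276,-110,230),down(240)); p,R=go((320,-240,230),down(270),p,R);go((500,-270,200),down(270),p,R)
```

```text
rows [8.67, -16.13, 0.15, -0.0, 0.1, -32.3] n>=3.8
rows [9.06, -10.31, 0.0, 0.0, 0.0, -30.0] n>=3.5
rows [3.0, -18.0, 3.0, 0.0, 0.0, 0.0] n>=3.7
```

```bash
python3 -m inch '[[1.8,-4.4,0,0,0,-8,8.5],[4,-8.6,0,0,0,-16,8.5],[6.5,-12.8,0,0,0,-24,8.5],[8.7,-16.1,0.1,0,0,-32.3,8.5],[8.7,-16.1,0.1,0,0,-32.3,8.5]]' >/dev/null;  python3 -m inch '[[9.1,-10.3,0,0,0,-30,8.5],[9.1,-10.3,0,0,0,-30,8.5],[9.1,-10.3,0,0,0,-30,8.5],[9.1,-10.3,0,0,0,-30,8.5],[9.1,-10.3,0,0,0,-30,8.5]]'>/dev/null; python3 -m inch '[[3,-18,3,0,0,0,8.5],[3,-18,3,0,0,0,8.5],[3,-18,3,0,0,0,8.5],[3,-18,3,0,0,0,8.5],[3,-18,3,0,0,0,8.5]]' >/dev/null
python3 - <<'E'
from h import *
st(); snap('wrist','w1')
E
```

```text
t 3.05 pos [ 493.5 -267.3  198.9] yaw -93.2 zax [ 0.  0. -1.] F [-0.4  0.2  0. ] op 84.7 g 0.0 q [-0.63  0.37 -0.21  0.99  0.   -2.14]
```

View pics/w1.png

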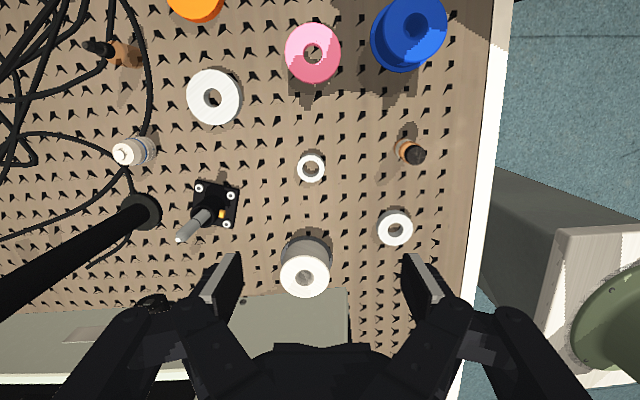

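Run:
```python
from h import *
for n,u,v,z in [('base',305,277,46),('large',213,97,16),('med',395,230,16),('small',311,168,16),('post',180,240,104),('wall',348,288,0),('wall',250,292,0),('wallend',352,335,0)]: print(n,at('w1',u,v,z))
def S(x,y): return ('scene0',310+x/1.33,y/1.33)
for X in [(475,-103,0),(475,-103,50),(475,-100,100),(475,-100,200),(560,-100,100),(560,-80,250)]:
  q=proj('scene0',np.array(X,float)); print(X,'c3',((q-[310,0])*1.33).round(0), 'top',proj('top0',np.array(X,float)))
```

```text
base [ 519.6 -148.5   46. ]
large [ 607.2 -363.7   16. ]
med [ 402.9 -191.8   16. ]
small [ 504.6 -277.9   16. ]
post [ 629.4 -234.7  104. ]
wall [463.7 -95.1   0. ]
wall [606.8 -95.5   0. ]
wallend [459.4  -7.    0. ]
(475, -103, 0) c3 [ 49. 223.] top [221.3 229.2]
(475, -103, 50) c3 [ 50. 199.] top [216.1 228.6]
(475, -100, 100) c3 [ 51. 172.] top [208.7 227.8]
(475, -100, 200) c3 [ 52. 117.] top [194.9 226.1]
(560, -100, 100) c3 [ 95. 180.] top [210.3 181.9]
(560, -80, 250) c3 [105.  90.] top [175.9 170.2]
```

Run:
```python
from h import *
print('leg',at('w1',140,210,0),at('w1',148,195,20), proj('w1',np.array(load('w1')[0]['eef_pos'])))
go((632,-232,145),down(270,-15))
```

```text
leg [ 736.1 -230.9    0. ] [ 706.1 -256.7   20. ] [320.  254.4]
rows [-4.25, -13.87, 5.4, -0.3, -14.9, -3.2] n>=3.1
```

```bash
python3 -m inch '[[-1.2,-4,1.5,0,-5,-1,4.5],[-2.4,-8,3,0,-10,-2,4.5],[-3.6,-12,4.5,0,-15,-3.2,4.5],[-4.25,-13.9,5.4,0,-15,-3.2,4.5],[-4.25,-13.9,5.4,0,-15,-3.2,4.5],[-4.25,-13.9,5.4,0,-15,-3.2,4.5]]' >/dev/null
python3 - <<'E'
from h import *
st(); s,d=snap('wrist','w2'); st()
im=d['img'][:,:,::-1]; cv2.imwrite('pics/w2.png',im)
E
```

```text
t 3.7 pos [ 630.1 -232.5  146.7] yaw -90.0 zax [ 0.006  0.259 -0.966] F [-0.6  0.  -0.3] op 45.2 g 0.0 q [-0.56  0.71  0.19  1.19  0.22 -2.15]
t 3.75 pos [ 630.2 -232.9  147.6] yaw -90.0 zax [ 0.007  0.258 -0.966] F [0.7 0.5 0.1] op 45.0 g 0.0 q [-0.57  0.7   0.19  1.19  0.22 -2.15]
```

View pics/w2.png

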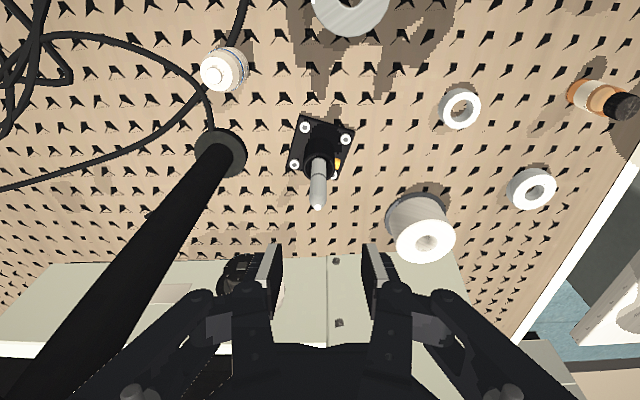

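Run:
```python
from h import *
print('tip',at('w2',317,207,104),'sleeve bottom-ish',at('w2',319,165,46),'base',at('w2',426,243,46))
print(tri([('w2',317,207),('w1',180,240),]))
print('medium',at('w2',534,188,16),'small',at('w2',460,108,16))
```

```text
tip [ 632.6 -235.7  104. ] sleeve bottom-ish [ 632.  -238.8   46. ] base [ 520.8 -148.7   46. ]
[ 632.7 -231.9   98.5]
medium [ 406.4 -198.2   16. ] small [ 508.4 -280.    16. ]
```

Run:
```python
from h import *
go((632.5,-230.7,62),down(270,-15))
```

```text
rows [2.0, -0.18, 8.33, -0.4, -0.0, -0.0] n>=1.7
```

```bash
python3 -m inch '[[0.7,-0.2,2.8,-0.4,0,0,4.5],[1.4,-0.2,5.6,-0.4,0,0,4.5],[2,-0.2,8.3,-0.4,0,0,4.5],[2,-0.2,8.3,-0.4,0,0,4.5]]' >/dev/null
python3 -c 'from h import *;st()'; python3 -m inch '[[0,0,0,0,0,0,2],[0,0,0,0,0,0,1.5],[0,0,0,0,0,0,1.5]]' 40 >/dev/null; python3 -c 'from h import *;st()'
```

```text
t 4.15 pos [ 630.6 -229.9   59.2] yaw -90.1 zax [-0.004  0.261 -0.965] F [-0.2  0.2 -0.3] op 44.7 g 0.0 q [-0.56  0.79  0.1   1.03  0.22 -2.15]
t 4.45 pos [ 634.9 -232.    63.6] yaw -90.0 zax [ 0.003  0.257 -0.966] F [-0.6 -0.2 -0. ] op 15.0 g 0.3 q [-0.56  0.78  0.11  1.04  0.22 -2.15]
```

```bash
for i in 1 2 3; do python3 -m inch '[[0,0,0,0,0,0,0.8]]' 40 >/dev/null; python3 -c 'from h import *;st()'; done
```

```text
t 4.55 pos [ 634.2 -231.8   63.4] yaw -90.0 zax [ 0.002  0.257 -0.966] F [-2.3 -0.2  7. ] op 11.9 g 38.9 q [-0.56  0.78  0.11  1.04  0.22 -2.15]
t 4.65 pos [ 634.2 -231.9   63.4] yaw -90.0 zax [ 0.002  0.257 -0.966] F [-2.3 -0.2  7.3] op 12.3 g 38.9 q [-0.56  0.78  0.11  1.04  0.22 -2.15]
t 4.75 pos [ 634.2 -231.8   63.4] yaw -90.0 zax [ 0.002  0.257 -0.966] F [-3.4 -0.4  7. ] op 11.8 g 38.9 q [-0.56  0.78  0.11  1.04  0.22 -2.15]
```

```bash
python3 -m inch '[[0,0,0,0,0,0,0.8],[-0.26,0,-0.97,0,0,0,0.8],[-0.52,0,-1.93,0,0,0,0.8],[-0.78,0,-2.9,0,0,0,0.8],[-1.04,0,-3.86,0,0,0,0.8],[-1.3,0,-4.83,0,0,0,0.8],[-1.55,0,-5.8,0,0,0,0.8],[-1.81,0,-6.76,0,0,0,0.8]]' 60 >/dev/null
python3 - <<'E'
from h import *
st(); snap('wrist','w3')
st()
s=monitor.read_state(); p=np.array(s['eef_pos']); go(p+[520.5-633.5,-148.8+235.5,0],down(270,-15))
E
```

```text
t 5.55 pos [ 633.9 -231.1  132.1] yaw -90.0 zax [ 0.001  0.259 -0.966] F [-0.5 -0.5 -0.3] op 11.2 g 58.4 q [-0.56  0.73  0.18  1.17  0.22 -2.15]
t 5.6 pos [ 634.8 -231.5  133.9] yaw -89.9 zax [ 0.003  0.258 -0.966] F [1.  0.5 0.6] op 11.3 g 58.4 q [-0.56  0.72  0.19  1.17  0.22 -2.15]
rows [-8.39, 11.3, 2.2, -0.2, -0.1, 0.1] n>=2.8
```

View pics/w3.png

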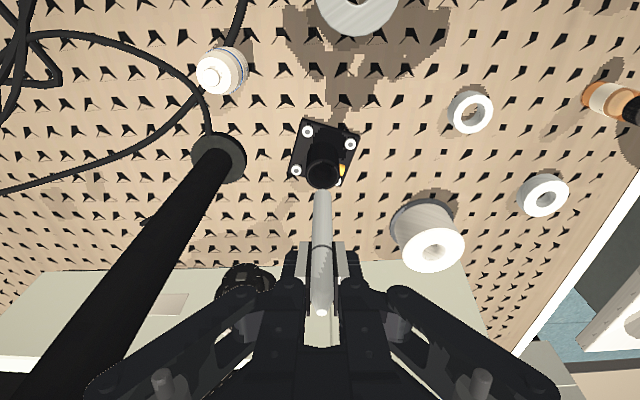

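Run:
```python
from h import *
print('foot',at('w3',322,191,74),'tip',at('w3',320,312,174),'base',at('w3',434,249,46),'base w2',at('w2',426,243,46))
```

```text
foot [ 632.8 -237.8   74. ] tip [ 633.7 -238.1  174. ] base [ 521.4 -152.6   46. ] base w2 [ 520.8 -148.7   46. ]
```

```bash
python3 -m inch '[[-1.66,2.25,0.45,0,0,0,0.8],[-3.32,4.5,0.9,0,0,0,0.8],[-4.98,6.75,1.34,0,0,0,0.8],[-6.64,9,1.78,0,0,0,0.8],[-8.31,11.25,2.23,0,0,0,0.8],[-8.31,11.25,2.23,0,0,0,0.8],[-8.31,11.25,2.23,0,0,0,0.8],[-8.31,11.25,2.23,0,0,0,0.8]]' >/dev/null
python3 - <<'E'
from h import *
st(); s,d=snap('wrist','w4'); st(); snap('top','top4'); snap('scene','scene4')
f=lambda im,k:cv2.resize(im[:,:,::-1],None,fx=k,fy=k,interpolation=2)
a=f(d['img'][170:370,220:420],2); t=f(load('top4')[1]['img'][165:245,200:280],5); 
c=f(load('scene4')[1]['img'][95:195,310:410],4)
cv2.imwrite('pics/w4c.png',np.hstack([a,c])); print(a.shape,c.shape)
E
```

```text
t 6.4 pos [ 522.6 -145.9  131.4] yaw -90.0 zax [ 0.002  0.258 -0.966] F [ 0.7 -0.8 -1.5] op 11.3 g 58.8 q [-0.54  0.48 -0.26  0.96  0.22 -2.12]
t 6.45 pos [ 522.5 -145.9  131.2] yaw -90.0 zax [ 0.002  0.258 -0.966] F [-0.1  0.  -0.6] op 11.0 g 58.8 q [-0.54  0.48 -0.26  0.96  0.22 -2.12]
(400, 400, 3) (400, 400, 3)
```

View pics/w4c.png

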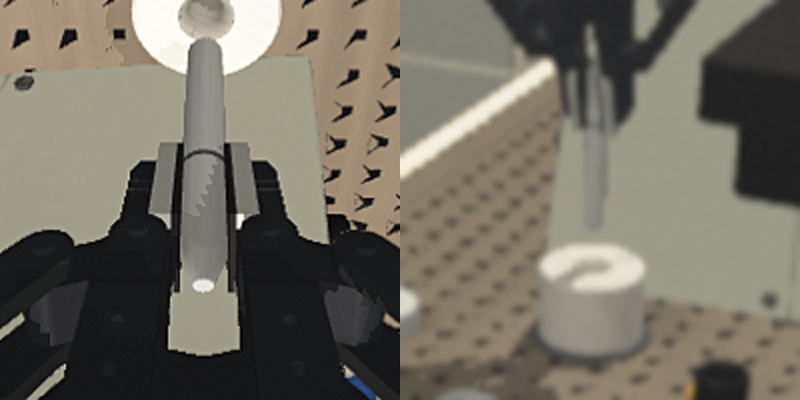

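Run:
```python
from h import *
print('foot',at('w4',323,193,72),'tip',at('w4',321.5,313,172),'hole',at('w4',323.5,178.5,46))
# scene: foot, base top centre
sf=(310+(594-400)/4,95+226/4); sb=(310+(592-400)/4,95+266/4)
print('scene foot with y plane',sf,sb)
for X in [(521,-150,72),(521,-153,72),(524,-150,72),(521,-150,46),(521,-153,46)]: print(X,proj('scene4',np.array(X,float)),proj('w4',np.array(X,float)))
```

```text
foot [ 520.7 -150.1   72. ] tip [ 521.6 -150.2  172. ] hole [ 520.3 -147.7   46. ]
scene foot with y plane (358.5, 151.5) (358.0, 161.5)
(521, -150, 72) [357.  151.4] [322.6 193.1]
(521, -153, 72) [356.4 151.9] [322.6 189.7]
(524, -150, 72) [358.2 151.7] [318.6 193.1]
(521, -150, 46) [356.6 161.7] [322.6 176.1]
(521, -153, 46) [356.1 162.2] [322.6 172.8]
```

```bash
python3 -m inch '[[-0.15,0,0.04,0,0,0,0.8],[0.1,0,1,0,0,0,0.8],[0.3,0,1.7,0,0,0,0.8],[0.42,0,2.17,0,0,0,0.8],[0.54,0,2.65,0,0,0,0.8],[0.68,0,3.14,0,0,0,0.8],[0.68,0,3.14,0,0,0,0.8]]' >/dev/null; python3 -c 'from h import *;st()'
python3 -m inch '[[0.13,0,0.48,0,0,0,0.8],[0.26,0,0.97,0,0,0,0.8],[0.26,0,0.97,0,0,0,0.8]]' >/dev/null; python3 -c 'from h import *;st()'
```

```text
t 7.25 pos [ 520.9 -143.3   98.1] yaw -90.0 zax [-0.001  0.259 -0.966] F [ 0.3  0.2 -0.6] op 11.2 g 58.8 q [-0.53  0.52 -0.3   0.89  0.22 -2.12]
t 7.55 pos [ 521.5 -143.8   88.3] yaw -90.0 zax [ 0.     0.258 -0.966] F [-0.3 -0.5 -1.8] op 11.2 g 58.7 q [-0.53  0.53 -0.31  0.87  0.22 -2.12]
```

```bash
python3 -m inch '[[0.16,0,0.58,0,0,0,0.8],[0.31,0,1.16,0,0,0,0.8],[0.47,0,1.74,0,0,0,0.8],[0.6,0,2.25,0,0,0,0.8],[0.62,0,2.32,0,0,0,0.8],[0.62,0,2.32,0,0,0,0.8]]' >/dev/null; python3 -c 'from h import *;st()'
```

```text
t 8.15 pos [ 521.4 -143.7   64.6] yaw -90.0 zax [ 0.     0.258 -0.966] F [ 0.5 -2.1 -2.4] op 11.3 g 58.7 q [-0.53  0.56 -0.33  0.82  0.22 -2.12]
```

```bash
python3 -m inch '[[0.02,0,0.08,0,0,0,1.6],[0,0,0,0,0,0,2.5],[0,0,0,0,0,0,4],[0,0,0,0,0,0,4],[-0.5,0,-2,0,0,0,4],[-1.1,0,-4,0,0,0,4],[-1.9,0,-7,0,0,0,4],[-2.6,0,-9.7,0,0,0,4]]' >/dev/null
python3 - <<'E'
from h import *
st(); s,d=snap('wrist','w5'); st(); cv2.imwrite('pics/w5.png',d['img'][:,:,::-1])
E
```

```text
t 8.95 pos [ 521.2 -143.3  166.5] yaw -90.0 zax [ 0.     0.259 -0.966] F [-0.1  0.3  0.9] op 39.6 g 0.0 q [-0.53  0.44 -0.22  1.04  0.23 -2.12]
t 9.0 pos [ 523.4 -144.3  171. ] yaw -89.9 zax [ 0.006  0.256 -0.967] F [1.5 0.2 3.3] op 40.1 g 0.0 q [-0.53  0.44 -0.21  1.05  0.23 -2.12]
```

View pics/w5.png

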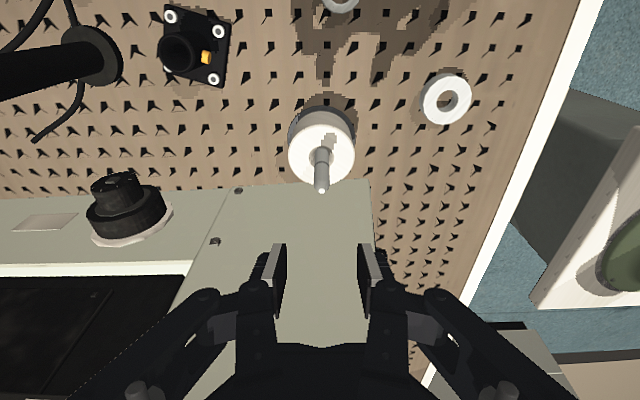

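The post stands home in the base, with its tip at (321,190). Next is the large ring.

Run:
```python
from h import *
print('tip',at('w5',321,190,104),'base top',at('w5',322,156,46))
# settled commanded pose unknown; use measured
go((608,-358,110),down(270,-15))
```

```text
tip [ 520.7 -148.1  104. ] base top [ 519.9 -148.8   46. ]
rows [22.23, -8.42, 0.47, -0.3, -0.1, 0.1] n>=4.8
```

```bash
python3 -m inch '[[4.4,-1.7,0.1,0,0,0,8.5],[8.8,-3.4,0.2,0,0,0,8.5],[13.2,-5,0.3,0,0,0,8.5],[17.6,-6.7,0.4,0,0,0,8.5],[22.2,-8.4,0.5,0,0,0,8.5],[22.2,-8.4,0.5,0,0,0,8.5],[22.2,-8.4,0.5,0,0,0,8.5],[22.2,-8.4,0.5,0,0,0,8.5]]' >/dev/null
python3 - <<'E'
from h import *
st(); s,d=snap('wrist','w6'); st(); cv2.imwrite('pics/w6.png',d['img'][:,:,::-1])
E
```

```text
t 9.8 pos [ 605.2 -355.6  103.4] yaw -90.0 zax [ 0.     0.259 -0.966] F [-0.5  0.4  0.3] op 84.8 g 0.0 q [-0.72  0.83  0.32  1.23  0.2  -2.31]
t 9.85 pos [ 605.4 -355.5  104.1] yaw -89.9 zax [ 0.001  0.259 -0.966] F [0.  0.6 0.3] op 84.6 g 0.0 q [-0.72  0.83  0.32  1.23  0.2  -2.31]
```

View pics/w6.png

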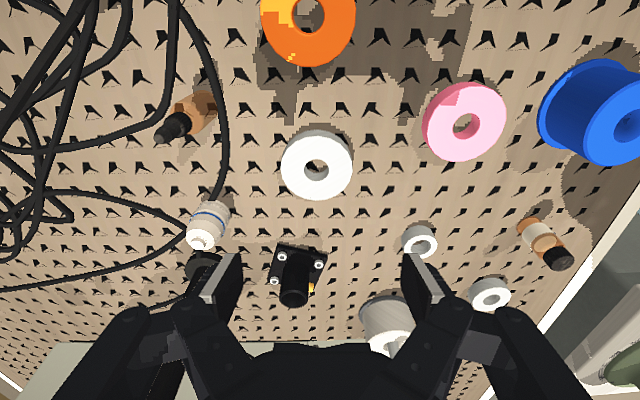

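Run:
```python
from h import *
c=at('w6',316.5,165.5,16); print(c, at('w6',418,240,16),at('w6',489,291,16))
go((c[0],c[1]+3,0.5),down(270,-15))
```

```text
[ 608.4 -368.2   16. ] [ 510.3 -287.8   16. ] [ 411.9 -209.    16. ]
rows [3.62, -0.28, 9.76, -0.0, -0.0, 0.1] n>=2.1
```

Run:
```python
from h import *
print(load('w6')[1]['k1'])
for n in('w6',):
  for X in [(609,-364,16),(506.5,-277.8,16),(404.5,-192,16),(521,-149,46)]: print(proj(n,np.array(X,float)))
```

```text
-0.042744673021233665
[315.8 170.1]
[419.9 247.5]
[490.1 300.1]
[392.3 345.8]
```

```bash
python3 -m inch '[[1.1,-0.3,3.2,0,0,0,8.5],[2.2,-0.3,6.4,0,0,0,8.5],[3,-0.3,8.6,0,0,0,8.5],[3.4,-0.3,9.7,0,0,0,8.5],[3.4,-0.3,9.7,0,0,0,8.5],[3.4,-0.3,9.7,0,0,0,8.5]]' >/dev/null; python3 -c 'from h import *;st()'
python3 -m inch '[[0,0,0,0,0,0,6.8],[0,0,0,0,0,0,6.3],[0,0,0,0,0,0,6.3]]' 40
```

```text
t 10.45 pos [ 609.3 -364.4    2.5] yaw -89.9 zax [ 0.002  0.258 -0.966] F [0.3 0.2 0.5] op 84.9 g 0.0 q [-0.73  0.94  0.26  1.07  0.2  -2.32]
t: 10.75
eef_pos: [609.0, -364.8, 1.7]
tcp_rot: [[0.001, -1.0, 0.002], [-0.966, -0.0, 0.258], [-0.258, -0.002, -0.966]]
wrist_force: [0.0, -0.4, -0.5]
opening: 63.0
gripper_force: 0.0
```

```bash
python3 -m inch '[[0,0,0,0,0,0,5.5],[0,0,0,0,0,0,5.5],[0,0,0,0,0,0,5.5],[0,0,0,0,0,0,5.5]]' 60; 
python3 -m inch '[[-0.13,0,-0.5,0,0,0,5.5],[-0.26,0,-1,0,0,0,5.5],[-0.7,0,-2.5,0,0,0,5.5],[-1.3,0,-4.9,0,0,0,5.5],[-2.1,0,-7.7,0,0,0,5.5],[-2.8,0,-10.5,0,0,0,5.5],[-3.4,0,-12.6,0,0,0,5.5],[-3.4,0,-12.6,0,0,0,5.5]]' 80
python3 - <<'E'
from h import *
s,d=snap('wrist','w7'); st(); cv2.imwrite('pics/w7.png',d['img'][:,:,::-1])
E
```

```text
t: 11.15
eef_pos: [609.2, -365.0, 2.5]
tcp_rot: [[0.001, -1.0, 0.003], [-0.966, 0.0, 0.258], [-0.258, -0.003, -0.966]]
wrist_force: [0.0, -1.7, 7.3]
opening: 57.4
gripper_force: 62.3
t: 11.95
eef_pos: [610.3, -365.6, 136.0]
tcp_rot: [[0.002, -1.0, 0.006], [-0.967, -0.0, 0.254], [-0.254, -0.006, -0.967]]
wrist_force: [0.1, -0.4, -2.7]
opening: 56.6
gripper_force: 83.4
t 12.0 pos [ 609.4 -364.9  133.3] yaw -89.9 zax [ 0.003  0.256 -0.967] F [-0.5  0.7 -3. ] op 56.3 g 83.4 q [-0.73  0.83  0.39  1.3   0.19 -2.32]
```

View pics/w7.png

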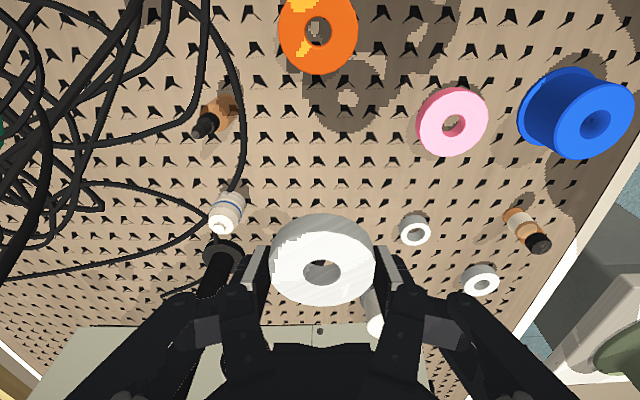

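Ring is gripped level, with its top-face bore at about (322,271).

Run:
```python
from h import *
s,_=load('w7'); print(s['eef_pos'])
im=load('w7')[1]['img']; g=cv2.cvtColor(im,cv2.COLOR_RGB2GRAY)
m=(g[250:300,295:350]<200).astype(np.uint8); n,l,S,C=cv2.connectedComponentsWithStats(m); print([(S[i].tolist(),(C[i]+[295,250]).round(1)) for i in range(1,n) if S[i][4]>150])
print(at('w7',322,272,147))
```

```text
[ 610.2602345  -365.5504068   135.97272132]
[([8, 9, 38, 27, 781], array([321.4, 272.2]))]
[ 609.  -363.4  147. ]
```

```bash
python3 -m inch '[[-3.5,1.5,0.9,0,0,0,5.5],[-7,3,1.9,0,0,0,5.5],[-10.5,4.4,2.8,0,0,0,5.5],[-14,5.9,3.75,0,0,0,5.5],[-17.5,7.4,4.7,0,0,0,5.5],[-20.8,8.8,5.57,0,0,0,5.5],[-20.8,8.8,5.57,0,0,0,5.5],[-20.8,8.8,5.57,0,0,0,5.5]]'; python3 -m inch '[[0,0,0,0,0,0,5.5],[0,0,0,0,0,0,5.5]]' >/dev/null;  python3 - <<'E'
from h import *
s,d=snap('wrist','w8'); st(); cv2.imwrite('pics/w8.png',d['img'][:,:,::-1])
g=cv2.cvtColor(d['img'],cv2.COLOR_RGB2GRAY); print(proj('w8',np.array([521,-149,104])),proj('w8',np.array([521,-149,148])))
print(g[220:310:4,270:372:4])
E
```

```text
t: 12.8
eef_pos: [519.4, -147.7, 130.1]
tcp_rot: [[0.001, -1.0, -0.002], [-0.966, -0.001, 0.259], [-0.259, 0.001, -0.966]]
wrist_force: [0.8, 0.2, -3.2]
opening: 56.6
gripper_force: 83.5
t 13.05 pos [ 520.8 -149.8  130.7] yaw -90.0 zax [ 0.001  0.259 -0.966] F [-0.4 -1.1 -3. ] op 56.4 g 83.5 q [-0.54  0.48 -0.26  0.97  0.22 -2.13]
[319.9 226.4] [319.4 279.7]
[[159 158 158 158 158 161 117 122 128 134 133 137 140 143 144 140 136 136
  136 141 147 162 158 160 159 158]
 [157 159 157 159 127 117 123 130 131 137 140 145 144 138 137 137 137 142
  147 137 133 136 147 159 159 160]
 [159 157 160 100 114 124 129 132 137 144 141 134 136 138 138 143 146 140
  136 139 137 135 133 146 158 159]
 [158 158  96 116 121 126 132 139 142 189 212 232 234 242 248 229 157 143
  141 139 136 139 139 132 147 160]
 [158 167 111 117 125 136 157 165 244 242 242 245 246 242 239 243 241 240
  240 243 141 140 138 137 132 161]
 [158 100 117 124 145 159 156 245 242 245 246 242 239 242 241 240 240 242
  242 242 241 246 161 136 133 132]
 [170 111 123 152 241 242 241 243 245 241 238 242 240 240 241 243 242 242
  241 242 2
[... 1068 characters left out ...]
04 235 226
  229 229 229 224 225 228 228 232]
 [170 152 230 229 228 225 222 234 225 226 224 245 229 234 229 225 230 230
  226 240 228 228 227 227 230 156]
 [158 157 146 226 226 229 225 225 227 229 231 234 227 226 231 230 225 225
  231 225 228 226 227 234 155 158]
 [157 156 157 154 221 225 226 231 233 231 224 228 231 227 224 227 228 227
  225 225 229 231 199 156 157 157]
 [155 156 156 156 157 147 231 229 224 231 229 226 225 228 228 227 227 228
  230 230 226 153 157 157 157 158]
 [157 157 156 157 156 156 156 156 143 229 229 232 229 228 231 234 234 218
  148 156 158 157 157 158 157 157]
 [155 156 156 156 157 156 156 156 157 157 157 157 155 156 157 156 156 157
  157 157 156 156 157 157 156 157]]
```

```bash
python3 -m inch '[[-0.12,-0.08,0.03,0,0,0,5.5],[0.25,-0.08,1.4,0,0,0,5.5],[0.5,-0.08,2.3,0,0,0,5.5],[0.68,-0.08,3,0,0,0,5.5],[0.86,-0.08,3.7,0,0,0,5.5],[0.86,-0.08,3.7,0,0,0,5.5]]' >/dev/null; python3 -c 'from h import *;st()'
python3 -m inch '[[0.26,0,0.97,0,0,0,5.5],[0.52,0,1.93,0,0,0,5.5],[0.78,0,2.9,0,0,0,5.5],[0.95,0,3.55,0,0,0,5.5],[0.95,0,3.55,0,0,0,5.5]]' >/dev/null; python3 -c 'from h import *;st()'
```

```text
t 13.65 pos [ 520.6 -147.2   92. ] yaw -90.0 zax [-0.001  0.26  -0.966] F [ 0.  -0.1 -3.6] op 56.5 g 83.4 q [-0.54  0.53 -0.3   0.88  0.22 -2.13]
t 14.15 pos [ 520.4 -147.1   55. ] yaw -90.0 zax [-0.001  0.26  -0.966] F [ 0.3 -1.1 -2.3] op 56.5 g 83.4 q [-0.54  0.57 -0.33  0.8   0.22 -2.13]
```

```bash
python3 -m inch '[[0.08,0,0.3,0,0,0,5.5],[0.15,0,0.56,0,0,0,5.5],[0.15,0,0.56,0,0,0,5.5],[0.15,0,0.56,0,0,0,5.5]]'
```

```text
t: 14.55
eef_pos: [521.3, -147.6, 50.7]
tcp_rot: [[0.0, -1.0, 0.001], [-0.966, -0.0, 0.259], [-0.259, -0.001, -0.966]]
wrist_force: [0.3, 1.1, -3.2]
opening: 56.4
gripper_force: 83.5
```

```bash
python3 -m inch '[[0.03,0,0.1,0,0,0,5.5],[0.05,0,0.18,0,0,0,5.5],[0.05,0,0.18,0,0,0,5.5],[0.05,0,0.18,0,0,0,5.5]]';  python3 -m inch '[[0,0,0,0,0,0,6.2],[0,0,0,0,0,0,7],[0,0,0,0,0,0,7.5],[0,0,0,0,0,0,7.5],[-0.5,0,-1.9,0,0,0,7.5],[-1.3,0,-4.8,0,0,0,7.5],[-2.1,0,-7.8,0,0,0,7.5],[-2.9,0,-10.8,0,0,0,7.5]]'; python3 -c '
from h import *
g=go((405,-187,110),down(270,-15)); snap("wrist","w9"); snap("scene","s9");snap("top","t9")'
```

```text
t: 14.95
eef_pos: [521.4, -147.6, 48.9]
tcp_rot: [[0.0, -1.0, 0.001], [-0.966, -0.0, 0.259], [-0.259, -0.001, -0.966]]
wrist_force: [0.8, -0.1, -0.5]
opening: 56.5
gripper_force: 83.6
t: 15.75
eef_pos: [521.0, -147.3, 161.6]
tcp_rot: [[0.0, -1.0, 0.0], [-0.966, -0.0, 0.259], [-0.259, -0.0, -0.966]]
wrist_force: [0.6, 0.1, 0.4]
opening: 75.3
gripper_force: 0.0
rows [5.17, 11.6, 3.95, -0.0, 0.0, 0.0] n>=2.7
```

```bash
python3 -m inch '[[1.3,2.9,1,0,0,0,7.5],[2.6,5.8,2,0,0,0,7.5],[3.9,8.7,3,0,0,0,7.5],[5.2,11.6,4,0,0,0,7.5],[5.2,11.6,4,0,0,0,7.5],[5.2,11.6,4,0,0,0,7.5],[5.2,11.6,4,0,0,0,7.5]]' >/dev/null
python3 - <<'E'
from h import *
st(); s,d=snap('wrist','w10'); st()
q=proj('w10',np.array([404.,-192,16])); print(q)
g=cv2.cvtColor(d['img'],cv2.COLOR_RGB2GRAY)
u,v=q.astype(int); u0,v0=u-70,v-60
m=(g[v0:v0+120,u0:u0+140]>215).astype(np.uint8); n,l,S,C=cv2.connectedComponentsWithStats(m); i=1+np.argmax(S[1:,4]); print(S[i]+np.array([u0,v0,0,0,0]),C[i]+[u0,v0])
cs,_=cv2.findContours((l==i).astype(np.uint8),cv2.RETR_CCOMP,2)
for c in cs:
  if len(c)>20: e=cv2.fitEllipse(c); p=np.array(e[0])+[u0,v0]; print(p.round(1),np.round(e[1],1),at('w10',*p,16))
E
```

```text
t 16.6 pos [ 406.  -187.5  108.3] yaw -90.0 zax [ 0.001  0.259 -0.966] F [-0.4  0.7  0.3] op 74.8 g 0.0 q [-0.73  0.38 -0.49  0.87  0.19 -2.32]
t 16.65 pos [ 406.2 -187.5  108.5] yaw -89.9 zax [ 0.001  0.258 -0.966] F [ 0.4  0.4 -0.1] op 74.9 g 0.0 q [-0.73  0.38 -0.49  0.87  0.19 -2.32]
[323.  171.5]
[ 299  147   53   47 1527] [324.60183366 169.70203012]
[324.6 170. ] [46. 52.] [ 402.7 -193.4   16. ]
[324.5 171. ] [23.  25.5] [ 402.7 -192.5   16. ]
```

```bash
python3 -m inch '[[1,0.33,3.4,0,0,0,7],[2,0.33,6.8,0,0,0,7],[2.7,0.33,9.2,0,0,0,7],[3,0.33,10.2,0,0,0,7],[3,0.33,10.2,0,0,0,7],[3,0.33,10.2,0,0,0,7]]'; python3 -m inch '[[0,0,0,0,0,0,5.2],[0,0,0,0,0,0,4.2],[0,0,0,0,0,0,4.2],[0,0,0,0,0,0,4.2],[0,0,0,0,0,0,4.2]]' 60
```

```text
t: 17.25
eef_pos: [402.8, -190.2, 2.8]
tcp_rot: [[0.001, -1.0, 0.001], [-0.966, -0.001, 0.258], [-0.258, -0.001, -0.966]]
wrist_force: [0.3, -0.1, 0.5]
opening: 70.0
gripper_force: 0.0
t: 17.75
eef_pos: [402.9, -190.7, 3.6]
tcp_rot: [[0.001, -1.0, 0.003], [-0.966, 0.0, 0.257], [-0.257, -0.003, -0.966]]
wrist_force: [-0.6, -0.9, 7.8]
opening: 43.4
gripper_force: 56.1
```

```bash
python3 -m inch '[[-0.13,0,-0.5,0,0,0,4.2],[-0.5,0,-2,0,0,0,4.2],[-1.3,0,-5,0,0,0,4.2],[-2.1,0,-7.8,0,0,0,4.2],[-2.9,0,-10.7,0,0,0,4.2],[-3.5,0,-13,0,0,0,4.2],[-3.5,0,-13,0,0,0,4.2],[-3.5,0,-13,0,0,0,4.2]]' 70 >/dev/null; python3 -c 'from h import *
st();go((521.2,-146.7,138),down(270,-15))'
```

```text
t 18.55 pos [ 402.  -190.   137.1] yaw -90.0 zax [ 0.001  0.257 -0.966] F [-0.1  0.9 -1.9] op 43.0 g 56.1 q [-0.74  0.34 -0.47  0.94  0.19 -2.33]
rows [-4.21, -11.92, 1.04, -0.1, -0.1, 0.0] n>=2.5
```

```bash
python3 -m inch '[[-1,-2.9,0.3,0,0,0,4.2],[-2,-5.8,0.5,0,0,0,4.2],[-3,-8.7,0.8,0,0,0,4.2],[-4.2,-11.9,1,0,0,0,4.2],[-4.2,-11.9,1,0,0,0,4.2],[-4.2,-11.9,1,0,0,0,4.2],[-4.2,-11.9,1,0,0,0,4.2],[-4.2,-11.9,1,0,0,0,4.2]]' >/dev/null
python3 - <<'E'
from h import *
st(); s,d=snap('wrist','w11'); st()
top=s['eef_pos'][2]-3.2+16; q=proj('w11',np.array([521.,-148.8,top])); print('want',q)
g=cv2.cvtColor(d['img'],cv2.COLOR_RGB2GRAY); u0,v0=q.astype(int)-[35,30]
m=(g[v0:v0+60,u0:u0+70]<200).astype(np.uint8); n,l,S,C=cv2.connectedComponentsWithStats(m)
for i in range(1,n):
  if S[i][4]>100: p=C[i]+[u0,v0]; print(S[i]+np.array([u0,v0,0,0,0]),p.round(1),at('w11',*p,top))
E
```

```text
t 19.35 pos [ 519.6 -146.8  137.4] yaw -90.1 zax [-0.001  0.259 -0.966] F [-0.   0.8 -1.3] op 43.1 g 56.1 q [-0.54  0.47 -0.25  0.98  0.22 -2.12]
t 19.4 pos [ 519.9 -146.9  137.7] yaw -90.1 zax [-0.     0.259 -0.966] F [ 0.4  0.1 -1.4] op 43.4 g 56.1 q [-0.54  0.47 -0.25  0.98  0.22 -2.12]
want [317.3 269.4]
[282 239  70  60 873] [302.2 278.3] [ 529.3 -141.7  150.2]
[303 255  38  27 810] [321.4 268.1] [ 518.8 -149.8  150.2]
```

```bash
python3 -m inch '[[-0.08,-0.15,0,0,0,0,4.2],[0.3,-0.15,1.4,0,0,0,4.2],[0.6,-0.15,2.5,0,0,0,4.2],[0.8,-0.15,3.3,0,0,0,4.2],[0.96,-0.15,4,0,0,0,4.2],[0.96,-0.15,4,0,0,0,4.2]]'; python3 -m inch '[[0.26,0,0.97,0,0,0,4.2],[0.52,0,1.93,0,0,0,4.2],[0.7,0,2.6,0,0,0,4.2],[0.77,0,2.85,0,0,0,4.2],[0.77,0,2.85,0,0,0,4.2]]'
```

```text
t: 20.0
eef_pos: [521.7, -145.2, 95.8]
tcp_rot: [[-0.0, -1.0, -0.001], [-0.966, -0.0, 0.26], [-0.26, 0.001, -0.966]]
wrist_force: [0.4, -0.0, -0.6]
opening: 43.1
gripper_force: 56.1
t: 20.5
eef_pos: [522.0, -145.4, 66.7]
tcp_rot: [[-0.0, -1.0, -0.0], [-0.966, -0.0, 0.259], [-0.259, 0.0, -0.966]]
wrist_force: [0.3, -0.7, -1.9]
opening: 43.1
gripper_force: 56.2
```

```bash
python3 -m inch '[[0.03,0,0.1,0,0,0,4.2],[0.04,0,0.15,0,0,0,4.2],[0.04,0,0.15,0,0,0,4.2]]';  python3 -m inch '[[0,0,0,0,0,0,4.8],[0,0,0,0,0,0,5.5],[0,0,0,0,0,0,6],[0,0,0,0,0,0,6],[-0.5,0,-1.9,0,0,0,6],[-1.3,0,-4.8,0,0,0,6],[-2.1,0,-7.8,0,0,0,6],[-2.6,0,-9.7,0,0,0,6]]'; python3 -c '
from h import *
g=go((506,-273,110),down(270,-15)); snap("scene","s12");snap("top","t12")'
```

```text
t: 20.8
eef_pos: [522.6, -145.7, 66.0]
tcp_rot: [[0.0, -1.0, 0.001], [-0.966, -0.0, 0.258], [-0.258, -0.001, -0.966]]
wrist_force: [-0.5, -0.3, -1.3]
opening: 43.3
gripper_force: 56.2
t: 21.6
eef_pos: [523.1, -145.9, 168.4]
tcp_rot: [[0.001, -1.0, 0.002], [-0.966, -0.0, 0.258], [-0.258, -0.003, -0.966]]
wrist_force: [0.3, 0.2, -0.1]
opening: 59.8
gripper_force: 0.0
rows [13.78, 1.72, 2.36, -0.1, -0.1, 0.0] n>=2.8
```

```bash
python3 -m inch '[[4,0.5,0.6,0,0,0,6.5],[8,1,1.2,0,0,0,6.5],[11.5,1.4,1.8,0,0,0,6.5],[13.8,1.7,2.4,0,0,0,6.5],[13.8,1.7,2.4,0,0,0,6.5],[13.8,1.7,2.4,0,0,0,6.5],[13.8,1.7,2.4,0,0,0,6.5]]' >/dev/null
python3 - <<'E'
from h import *
st(); s,d=snap('wrist','w13'); st()
q=proj('w13',np.array([506.,-278,16])); print(q)
g=cv2.cvtColor(d['img'],cv2.COLOR_RGB2GRAY)
u,v=q.astype(int); u0,v0=u-50,v-45
m=(g[v0:v0+90,u0:u0+100]>215).astype(np.uint8); n,l,S,C=cv2.connectedComponentsWithStats(m); i=1+np.argmax(S[1:,4]); print(S[i]+np.array([u0,v0,0,0,0]))
cs,_=cv2.findContours((l==i).astype(np.uint8),cv2.RETR_CCOMP,2)
for c in cs:
  if len(c)>20: e=cv2.fitEllipse(c); p=np.array(e[0])+[u0,v0]; print(p.round(1),np.round(e[1],1),at('w13',*p,16))
a=load('s12')[1]['img'][95:195,310:410][:,:,::-1]; cv2.imwrite('pics/f.png',cv2.resize(a,None,fx=5,fy=5,interpolation=2))
E
```

```text
t 22.4 pos [ 505.6 -271.6  107.5] yaw -89.9 zax [ 0.     0.259 -0.966] F [-0.2  0.1  0.1] op 65.0 g 0.0 q [-0.73  0.59 -0.13  1.02  0.2  -2.32]
t 22.45 pos [ 505.8 -271.6  107.8] yaw -89.9 zax [ 0.001  0.259 -0.966] F [-0.3  1.2  1.2] op 65.0 g 0.0 q [-0.73  0.59 -0.13  1.02  0.2  -2.32]
[320.1 169.8]
[301 152  40  36 676]
[320.4 169.4] [34.4 38.2] [ 505.7 -278.4   16. ]
[320.5 169.8] [22.2 25.5] [ 505.7 -278.    16. ]
```

View pics/f.png

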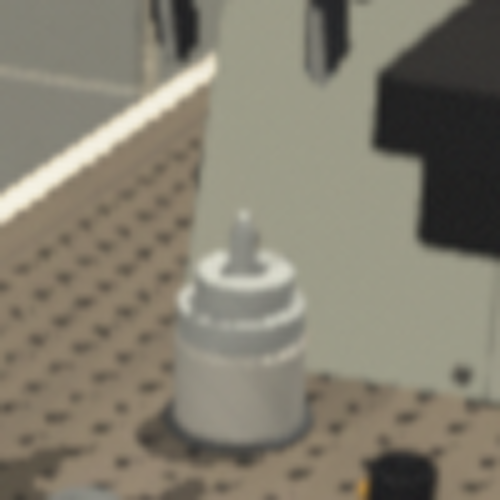

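The large and medium rings lie flat, with the post tip rising through them at crop (243,215). Now the small ring.

```bash
python3 -m inch '[[1,0,3.4,0,0,0,6],[2,0,6.6,0,0,0,6],[2.8,0,9,0,0,0,6],[3.05,0,10,0,0,0,6],[3.05,0,10,0,0,0,6],[3.05,0,10,0,0,0,6]]'; python3 -m inch '[[0,0,0,0,0,0,4.2],[0,0,0,0,0,0,3],[0,0,0,0,0,0,3],[0,0,0,0,0,0,3],[0,0,0,0,0,0,3]]' 50
```

```text
t: 23.05
eef_pos: [506.3, -276.3, 4.1]
tcp_rot: [[0.001, -1.0, 0.001], [-0.966, -0.001, 0.258], [-0.258, -0.002, -0.966]]
wrist_force: [0.6, -0.5, 1.1]
opening: 59.9
gripper_force: 0.0
t: 23.55
eef_pos: [506.4, -276.9, 4.5]
tcp_rot: [[0.001, -1.0, 0.003], [-0.966, 0.0, 0.258], [-0.258, -0.003, -0.966]]
wrist_force: [-0.8, 0.1, 5.8]
opening: 31.0
gripper_force: 49.6
```

```bash
python3 -m inch '[[-0.13,0,-0.5,0,0,0,3],[-0.5,0,-2,0,0,0,3],[-1.3,0,-5,0,0,0,3],[-2.1,0,-7.8,0,0,0,3],[-2.9,0,-10.7,0,0,0,3],[-3.5,0,-13,0,0,0,3],[-3.5,0,-13,0,0,0,3],[-3.5,0,-13,0,0,0,3]]' 50 >/dev/null; python3 -c 'from h import *
st();go((521.4,-146.2,138),down(270,-15))'
```

```text
t 24.35 pos [ 505.6 -276.4  138.2] yaw -90.0 zax [ 0.002  0.257 -0.966] F [-0.1 -0.3 -0.4] op 31.2 g 49.5 q [-0.73  0.57 -0.09  1.09  0.19 -2.32]
rows [-12.57, -1.58, 3.37, -0.1, -0.1, 0.0] n>=2.6
```

```bash
python3 -m inch '[[-3.2,-0.4,0.9,0,0,0,3],[-6.4,-0.8,1.7,0,0,0,3],[-9.6,-1.2,2.6,0,0,0,3],[-12.5,-1.58,3.35,0,0,0,3],[-12.5,-1.58,3.35,0,0,0,3],[-12.5,-1.58,3.35,0,0,0,3],[-12.5,-1.58,3.35,0,0,0,3],[-12.5,-1.58,3.35,0,0,0,3]]' >/dev/null
python3 - <<'E'
from h import *
st(); s,d=snap('wrist','w14'); st()
top=s['eef_pos'][2]-4.2+16; q=proj('w14',np.array([521.,-148.8,top])); print('want',q)
g=cv2.cvtColor(d['img'],cv2.COLOR_RGB2GRAY); u0,v0=q.astype(int)-[30,25]
m=(g[v0:v0+50,u0:u0+60]<200).astype(np.uint8); n,l,S,C=cv2.connectedComponentsWithStats(m)
for i in range(1,n):
  if S[i][4]>100: p=C[i]+[u0,v0]; print(S[i]+np.array([u0,v0,0,0,0]),p.round(1),at('w14',*p,top))
E
```

```text
t 25.15 pos [ 521.  -147.7  137. ] yaw -90.1 zax [ 0.     0.259 -0.966] F [ 0.9 -0.8 -1.6] op 30.8 g 49.5 q [-0.54  0.48 -0.25  0.98  0.22 -2.12]
t 25.2 pos [ 521.  -147.7  137.1] yaw -90.1 zax [ 0.001  0.259 -0.966] F [ 0.1 -0.  -1.5] op 30.9 g 49.5 q [-0.54  0.48 -0.25  0.98  0.22 -2.12]
want [319.9 269. ]
[ 289  244   60   50 1194] [312.2 271. ] [ 525.2 -147.2  148.8]
[303 255  38  26 789] [321.4 267.6] [ 520.2 -149.9  148.8]
```

```bash
python3 -m inch '[[-0.07,-0.04,0,0,0,0,3],[0.2,-0.04,1,0,0,0,3],[0.44,-0.04,1.9,0,0,0,3],[0.65,-0.04,2.7,0,0,0,3],[0.84,-0.04,3.4,0,0,0,3],[0.84,-0.04,3.4,0,0,0,3]]'; python3 -m inch '[[0.2,0,0.7,0,0,0,3],[0.35,0,1.3,0,0,0,3],[0.47,0,1.75,0,0,0,3],[0.47,0,1.75,0,0,0,3]]'
```

```text
t: 25.8
eef_pos: [520.7, -145.5, 101.0]
tcp_rot: [[-0.0, -1.0, -0.002], [-0.966, -0.0, 0.26], [-0.26, 0.002, -0.966]]
wrist_force: [-0.4, 0.3, -1.1]
opening: 30.5
gripper_force: 49.5
t: 26.2
eef_pos: [521.2, -145.8, 83.6]
tcp_rot: [[-0.0, -1.0, -0.001], [-0.966, -0.0, 0.259], [-0.259, 0.001, -0.966]]
wrist_force: [0.4, -0.8, -0.9]
opening: 30.8
gripper_force: 49.5
```

```bash
python3 -m inch '[[0.03,0,0.1,0,0,0,3],[0.03,0,0.12,0,0,0,3],[0.03,0,0.12,0,0,0,3]]';  python3 -m inch '[[0,0,0,0,0,0,3.6],[0,0,0,0,0,0,4.3],[0,0,0,0,0,0,5],[0,0,0,0,0,0,5],[-0.5,0,-1.9,0,0,0,5],[-1.3,0,-4.8,0,0,0,5],[-2.1,0,-7.8,0,0,0,5],[-2.1,0,-7.8,0,0,0,5]]'; python3 -m inch '[[5,0,0,0,0,0,5],[10,0,0,0,0,0,5],[10,0,0,0,0,0,5],[10,0,0,0,0,0,5],[10,0,0,0,0,0,5]]' >/dev/null
python3 - <<'E'
from h import *
st(); snap('scene','s15'); s,d=snap('wrist','w15'); snap('top','t15')
for z,r in [(46,31),(62,30),(78,23),(94,17)]:
  print(z,proj('s15',np.array([521.,-149,z])),proj('w15',np.array([521.,-149,z])))
g=cv2.cvtColor(load('s15')[1]['img'],cv2.COLOR_RGB2GRAY); g0=cv2.cvtColor(load('s12')[1]['img'],cv2.COLOR_RGB2GRAY)
print(g[135:175:2,340:378:2]); 
q=proj('w15',np.array([521.,-149,94])); gw=cv2.cvtColor(d['img'],cv2.COLOR_RGB2GRAY); u0,v0=q.astype(int)-[36,30]; print(u0,v0); print(gw[v0:v0+60:3,u0:u0+72:3])
E
```

```text
t: 26.5
eef_pos: [521.8, -146.1, 83.3]
tcp_rot: [[0.0, -1.0, 0.001], [-0.966, -0.0, 0.259], [-0.259, -0.001, -0.966]]
wrist_force: [-0.5, 0.6, 0.1]
opening: 30.8
gripper_force: 49.5
t: 27.3
eef_pos: [523.9, -147.1, 167.8]
tcp_rot: [[0.002, -1.0, 0.007], [-0.967, -0.0, 0.255], [-0.255, -0.007, -0.967]]
wrist_force: [1.3, 0.6, -0.1]
opening: 50.0
gripper_force: 0.0
t 27.8 pos [ 521.2 -241.6  137.6] yaw -90.0 zax [-0.     0.26  -0.966] F [ 0.5 -1.   0.7] op 49.8 g 0.0 q [-0.67  0.56 -0.11  1.07  0.2  -2.26]
46 [356.8 161.5] [320.9 254.9]
62 [357.  155.3] [320.8 266.6]
78 [357.2 148.8] [320.8 279.4]
94 [357.4 142.3] [320.8 293.6]
[[122 100 118 128 117 115 103  43  58 138 154 153 154 153 153 154 153 153
  153]
 [114 122 126 126 111 114 105  61 118 177 158 154 154 153 153 154 154 153
  154]
 [121 126 121  93 112 117 120 142 160 161 156 171 160 153 153 154 154 154
  155]
 [124 111 115 123 139 147 171 190 145 145 142 167 202 161 153 153 154 153
  153]
 [123 107 121 131 145 154 167 177 160 157 159 176 193 158 153 154 153 153
  154]
 [113 130 130 128 148 153 133 129 139 146 154 147 134 149 153
[... 2483 characters left out ...]
86 186 185 185 187 186 185 248 255 254 255 222 221 255 252 255 175
  185 186 185 187 186 186]
 [185 185 186 186 185 185 185 186 186 182 178 255 255 255 238 174 184 186
  187 186 186 185 186 186]
 [186 185 185 186 185 186 187 185 186 186 186 186 186 186 186 187 186 186
  185 186 186 186 185 185]
 [185 186 184 186 185 185 186 186 185 185 186 186 187 186 186 185 187 185
  186 185 185 186 185 186]
 [185 185 185 185 185 186 185 185 185 186 187 186 186 185 186 186 185 186
  186 185 186 186 186 185]
 [185 186 186 185 186 185 186 186 186 186 186 186 187 186 186 185 185 186
  186 186 186 185 185 185]
 [184 185 185 186 186 186 185 186 186 186 185 185 186 186 186 185 185 185
  185 186 186 185 185 186]]
```

```bash
python3 -c 'from bench import workorder; print(workorder.finish_job())'
```

```text
the job is handed in; nothing more can be done
None
```

The job is handed in after about 28 s of robot time: the post stands in the aluminium base with the large, medium and small rings stacked flat around it, and the objective, bottle and vial were never touched; the hand-in returned no verdict, and I checked the small ring's final position only by pixel values, not by eye.

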